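Latch the walnut controller into the empty dock

TASK

Put the dark walnut controller cross away in the empty green dock, the one with no controller in it. Hold it upright by its post, bring its long bar in line over the slot, and push it straight down until both brass spring latches give way and snap back over the ends of the bar, so that it lies flat and fully home on the cork rests. Let go of it there.

Things in the scene. Friction and masses are not known exactly. Their poses are not given: they have to be found in the camera images.
- walnut_grip (a point): Loose dark walnut controller, 0.2 kg, flat on the bench: long bar 150 x 22 along its y, cross bar 120 x 20 along its x, both 18 thick, crossing at mid-length; a square 22 mm grip post rises there to 98 above the underside, graspable across x or y. Point: on the post's axis, 65 above the underside, z up. Same if turned half round. A like-shaped pale controller lies loose too: not that one.
- dock_seat (a point): Empty green dock, fixed, 70 x 214, 106 high, slot along its y, z up. Point: mid-slot on the cork rests, 18 above the bench; the centre of the controller's underside goes here. Guides at x = +-16, y = +-18 to +-40, to 40 above the bench, then flared to 57; the cross bar drops between them, 8 mm to spare either way along y. A like dock already holds a pale controller: not that one.
- latch_left (a joint): Angle (rad) of the brass spring leaf at the dock's +y end. 60 mm long, hung from a hinge at y = 93, 82 above the seat point, leaning 30 degrees inward, tip at y = 63. 0: shut. The descending bar end pushes it outward to about 0.3 (3 to 8 N for both leaves; the weight alone does not open them); in the last 4 mm or so of travel it springs back to 0 over the bar, tip about 9 mm above it.
- latch_right (a joint): The same for the like leaf at the dock's -y end (hinge at y = -93, tip at y = -63).
Things that resemble listed ones, but are neither listed nor needed, are in the scene too. What is shaped like the part that bears walnut_grip but pink is not meant.

How it is judged:
By the outcome, as a careful person would: the job done as asked, in the order asked, and still so for the second after the job is handed in, with the robot touching nothing.
It also fails if it takes over 42 s, if anything falls off the work surface, if the arm or the gripper's body presses on something with over 40 N, if the wrist force passes 120 N, or if a joint passes its speed limit or range.

ROBOT

A 6-joint arm with a two-finger parallel gripper is mounted at the origin on the work surface. World frame = base frame: x ahead of the robot, y to its left, z up, the work surface at z = 0. Lengths are in m, angles in rad, forces in N, time in s.
With the tool pointing down it reaches from about 0.3 to 0.875 m from the base axis. Payload 6.4 kg.
Tool frame: the origin (TCP) lies midway between the tips of the shut fingers; the grasp point (between the pads) lies 19 mm behind it; z points along the fingers, y is the direction in which the jaws open and shut (so a half turn about z gives the same grasp; the last joint's range is limited). The gripper opens to 88 mm and grips with 3 to 60 N. Pads are 18 mm wide; open, the fingers measure 123 mm over their backs; the gripper's body (75 mm by 187 mm) begins 45 mm behind the grasp point.
Start: joints at [-1.403, 0.181, 1.607, -0, 1.354, -0.206], TCP at [0.21, -0.535, 0.239] pointing down, gripper open.
Joint ranges: [-2.99, 2.99], [-0.89, 2.07], [0.3, 2.58], [-1.14, 4.28], [0, 2.63], [-3.12, 3.12]. Speed limits (rad/s): [2.57, 2.57, 3.01, 3.14, 3.14, 3.14].

INTERFACE

Orientations are given as a unit quaternion [w, x, y, z].
In Python, from plant import env gives the robot as it stands. The module is installed in compiled form; this text tells all that it offers.
- The arm moves only by the shell command python3 -m handwheel 'ROWS' [OPENING] [FORCE]. ROWS is JSON, a list of rows, each a list of 6 numbers: the shift along the tool's x, y, z each as a share of 0.05 m, from -1 to 1, then the turn, a rotation vector about the tool's x, y, z each as a share of 0.5 rad, from -1 to 1. In form: [[x, y, z, ax, ay, az], ...]. A call has 1 to 20 rows; each row shifts and turns the commanded pose from where the row before left it, along the tool's axes as they then stand; what a row does not reach is not made up. A row lasts 1/10 s, in which the tool goes at most 50 mm and 8.59 degrees, less where a joint would pass 70% of its speed; a pose out of reach is approached as far as the arm can. A call with a number of a shift or a turn outside -1 to 1 is refused whole. A call with a gripper value outside its range is refused whole. OPENING is the finger opening in mm, from 0 to 88.1, set as the call begins (- or left out, the last holds). The fingers move at their own pace and stop on an object; FORCE is the grip in N (left out, the last holds). Time passes only in rows, so rows that do not move let the fingers close. It gives the time, the measured TCP pose, the force and the opening at its end, in the units of the state.
- env.read_state(): the state, without advancing time (a new reading comes with each control period).
- env.camera(name): name is "side" or "top"; returns a dict with "img" (384x512x3 uint8, red, green, blue), "range_z" (384x512 float32, m along the optical axis (not along the pixel's ray), 0 where there is no reading), "mtx" (3x3 intrinsics, pixels), "k1" (the pictures are not rectified: a ray, as slopes to the right and down, at radius r is drawn at 1 + k1 r^2 times it, then the intrinsics apply), "xyz" and "rotation" of the camera in the world. Camera axes: x right, y up, looking along -z (the intrinsics and any distortion apply to the point x, -y, -z); pixel columns grow to the right and rows downward; lengths in m; the calibration is good to about 2 mm. A picture is of the moment at which its call begins.
- env.close_job(): hands the job in, once; it reports no verdict.
Trained networks look in a picture, given as the dict that the camera call returned (one of the last four; its "shot" number tells which), for a name from the list of things; names that differ only in an ending like _2 or _b are one class to them, and where a whole thing is asked for, a point or a joint stands for the part that bears it (a point fixed in the world has none). Each returns a list of dicts, best first, with "conf" (0 to 1); they miss things now and then, are a little off and sometimes report something else, mostly with a low value. They report only what shows in the picture. A call takes as long as a camera call. They do not tell look-alikes from the thing itself.
- env.silhouettes(picture, thing): "mask" (384x512 bool, what is visible of it) and "rect" ([left, top, right, bottom] in pixels, round what is visible of it).
The state is a dict: "clock": time; "q": joint angles; "dq": joint speeds; "tau": joint torques, N m; "eef_pos": TCP position; "orientation": TCP orientation; "wrist_force": force on the tool from outside, world axes, zero at the start; "ft_torque": the same for the moment, N m; "finger_gap": opening from 0.0 (shut) to 1.0 (fully open).
Only numpy, scipy, OpenCV 4.12 (cv2) and the standard library are available. Lean on these libraries where they do the work, as an engineer would, in place of code of your own. Each camera call takes 0.05 s, during which the arm holds its last target. There are 200 camera calls.

## Working session

There is one attempt and no reset: what is moved stays moved. The work goes in short steps, Python scripts to look and compute and a shell command to move; the robot and the scene stay as the last step left them, time stands still between calls to the robot, and variables do not carry over. Pictures are saved under pics/ and viewed, about 8 in all and at most 12, crops included, and the job is handed in when it is done.

```bash
mkdir -p pics; cat > h.py <<'E'
import numpy as np, cv2
from plant import env
def cloud(p):
    K=np.array(p["mtx"]);k1=p["k1"];z=p["range_z"]
    v,u=np.mgrid[0:384,0:512]
    pts=np.stack([u,v],-1).reshape(-1,1,2).astype(np.float64)
    n=cv2.undistortPoints(pts,K,np.array([k1,0,0,0.])).reshape(384,512,2)
    c=np.stack([n[...,0]*z,-n[...,1]*z,-z],-1)
    R=np.array(p["rotation"])
    W=c@R.T+np.array(p["xyz"])
    W[z==0]=np.nan
    return W
def proj(p,X):
    R=np.array(p["rotation"]);c=(np.array(X)-p["xyz"])@R
    a=c[...,0]/-c[...,2];b=-c[...,1]/-c[...,2];s=1+p["k1"]*(a*a+b*b);K=np.array(p["mtx"])
    return np.stack([K[0,0]*a*s+K[0,2],K[1,1]*b*s+K[1,2]],-1)
E
python3 - <<'E'
from h import *
for n in("top","side"):
    p=env.camera(n);cv2.imwrite(f"pics/{n}0.png",p["img"][...,::-1])
    print(n,p["xyz"],np.array(p["rotation"]).round(3).tolist(),p["mtx"],p["k1"])
    W=cloud(p);np.save(n+"0.npy",W);np.save(n+"0i.npy",p["img"])
    for t in("walnut_grip","dock_seat","latch_left"):
        try:
            for d in env.silhouettes(p,t):
                m=d["mask"];print(t,round(d["conf"],2),d["rect"],np.nanmedian(W[m],0).round(3),p["img"][m].mean(0).round())
        except Exception as e: print(t,e)
s=env.read_state();print(s)
a,b=cv2.imread("pics/top0.png"),cv2.imread("pics/side0.png")
cv2.imwrite("pics/a.png",cv2.resize(np.vstack([a,b]),(800,600)) if 0 else np.vstack([cv2.resize(a,(400,300)),cv2.resize(b,(400,300))]))
E
```

```text
top [ 0.46718041 -0.10901665  1.64654787] [0.717, 0.028, -0.033, -0.696] [[472.40361743   0.         256.83075645]
 [  0.         472.40361743 186.01711667]
 [  0.           0.           1.        ]] 0.04017351723780552Traceback (most recent call last):
  File "<stdin>", line 5, in <module>
  File "h.py", line 10, in cloud
    W=c@R.T+np.array(p["xyz"])
      ~^~~~
ValueError: matmul: Input operand 1 has a mismatch in its core dimension 0, with gufunc signature (n?,k),(k,m?)->(n?,m?) (size 4 is different from 3)
```

```bash
sed -i 's/R=np.array(p\["rotation"\])/R=rot(p["rotation"])/' h.py; cat >> h.py <<'E'
from scipy.spatial.transform import Rotation
def rot(q): return Rotation.from_quat(np.roll(q,-1)).as_matrix()
E
python3 - <<'E'
from h import *
for n in("top","side"):
    p=env.camera(n);cv2.imwrite(f"pics/{n}0.png",p["img"][...,::-1])
    print(n,p["xyz"])
    W=cloud(p);np.save(n+"0.npy",W);np.save(n+"0i.npy",p["img"])
    for t in("walnut_grip","dock_seat","latch_left"):
        try:
            for d in env.silhouettes(p,t):
                m=d["mask"];print(t,round(d["conf"],2),d["rect"],np.nanmedian(W[m],0).round(3),p["img"][m].mean(0).round())
        except Exception as e: print(t,e)
s=env.read_state();print({k:np.round(v,3).tolist() for k,v in s.items()})
a,b=cv2.imread("pics/top0.png"),cv2.imread("pics/side0.png")
cv2.imwrite("pics/a.png",cv2.resize(a,(800,600)));cv2.imwrite("pics/b.png",cv2.resize(b,(800,600)))
E
```

```text
top [ 0.46718041 -0.10901665  1.64654787]
walnut_grip 0.96 [254.6, 213.3, 296.2, 252.0] [ 0.451 -0.179  0.019] [93. 62. 36.]
walnut_grip 0.96 [355.7, 231.7, 385.9, 265.8] [ 0.408 -0.507  0.02 ] [221. 113. 131.]
walnut_grip 0.63 [259.5, 104.5, 288.0, 147.0] [ 0.817 -0.165  0.019] [213. 111. 126.]
dock_seat 0.6 [234.7, 158.4, 299.5, 191.7] [ 0.657 -0.152  0.014] [ 87. 102.  68.]
latch_left 0.41 [237.8, 171.2, 249.8, 175.1] [ 0.646 -0.073  0.08 ] [89. 63. 29.]
side [ 0.1692389  -1.01719831  1.17234407]
walnut_grip 0.85 [197.7, 213.1, 237.5, 253.6] [ 0.447 -0.186  0.018] [97. 73. 51.]
walnut_grip 0.74 [297.0, 169.4, 330.3, 208.7] [ 0.816 -0.169  0.018] [181. 110. 114.]
walnut_grip 0.64 [229.6, 302.9, 275.7, 357.6] [ 0.397 -0.52   0.017] [197. 124. 126.]
dock_seat 0.84 [244.3, 167.8, 299.1, 232.0] [ 0.654 -0.151  0.017] [108. 107.  80.]
latch_left 0.43 [250.7, 169.5, 262.1, 190.2] [ 0.646 -0.07   0.076] [129.  99.  57.]
{'clock': 0.45, 'q': [-1.403, 0.181, 1.607, 0.0, 1.354, -0.206], 'dq': [-0.001, -0.002, -0.0, 0.0, -0.001, 0.001], 'tau': [-0.003, -43.338, -34.178, 0.07, 0.033, -0.0], 'eef_pos': [0.21, -0.535, 0.239], 'orientation': [-0.0, 0.983, 0.186, 0.0], 'wrist_force': [1.139, 0.354, 0.232], 'ft_torque': [-0.001, 0.008, 0.026], 'finger_gap': 1.001}
```

View pics/a.png

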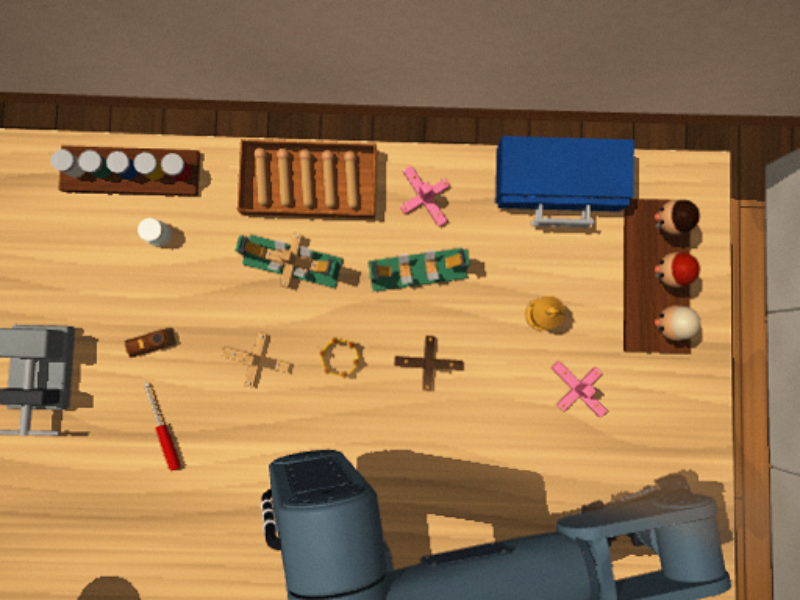

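View pics/b.png

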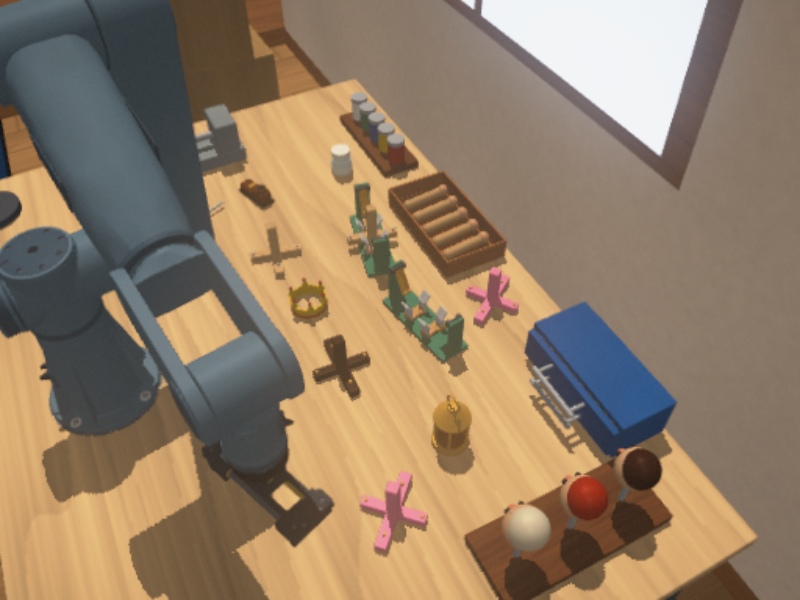

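```bash
cat > fit.py <<'E'
from h import *
from scipy.optimize import minimize
def boxes(t0,c=(0,0)):
    out=[]
    for hx,hy,z0,z1 in((.011,.075,0,.018),(.06,.010,0,.018),(.011,.011,.018,.098)):
        out.append(np.array([[x,y,z] for x in(-hx,hx) for y in(-hy,hy) for z in(z0,z1)]))
    return out
def render(p,x,y,th,z0=0,S=4):
    R=Rotation.from_euler('z',th).as_matrix()
    im=np.zeros((384*S,512*S),np.uint8)
    for b in boxes(0):
        q=proj(p,b@R.T+[x,y,z0]);q=((q+.5)*S-.5)
        cv2.fillConvexPoly(im,cv2.convexHull((q*16).round().astype(np.int32)),255,shift=4)
    return cv2.resize(im,(512,384),interpolation=cv2.INTER_AREA)/255.
def fitcross(pm,x0,free_z=0):
    f=lambda v:sum(np.abs(render(p,v[0]/1e3,v[1]/1e3,v[2]/50,v[3]/1e3 if free_z else 0)-m).sum() for p,m in pm)
    s=[x0[0]*1e3,x0[1]*1e3,x0[2]*50]+([x0[3]*1e3] if free_z else [])
    sim=np.vstack([s]+[np.array(s)+6*e for e in np.eye(len(s))])
    r=minimize(f,s,method="Nelder-Mead",options=dict(initial_simplex=sim,xatol=.05,fatol=.05))
    return np.array(r.x)/([1e3,1e3,50]+[1e3]*free_z),r.fun
E
python3 - <<'E'
from fit import *
P=[env.camera(n) for n in("top","side")]
pm=[]
for p in P:
    for d in env.silhouettes(p,"walnut_grip"):
        c=np.nanmedian(cloud(p)[d["mask"]],0)
        if np.hypot(*(c[:2]-[.45,-.18]))<.04: pm.append((p,d["mask"].astype(float)));break
for sel in(pm,pm[:1],pm[1:]):
    b=min((fitcross(sel,(.452,-.18,t)) for t in(-.3,0,.3,1.57)),key=lambda r:r[1]);print(b[0].round(4),b[1].round(1),[m.sum() for _,m in sel])
# dock
pts=[]
for p in P:
    W=cloud(p);I=p["img"].astype(int)
    m=(W[...,2]>.006)&(W[...,2]<.12)&(abs(W[...,0]-.655)<.09)&(abs(W[...,1]+.155)<.13)
    m&=~((W[...,1]>-.03))
    g=(I[...,1]>I[...,0]+8)
    w=W[m];print(len(w),w.min(0).round(3),w.max(0).round(3))
    pts.append(w)
    r=cv2.minAreaRect((w[:,:2]*1e3).astype(np.float32));print("all",r)
    r=cv2.minAreaRect((W[m&g][:,:2]*1e3).astype(np.float32));print("green",r)
    u=w[w[:,2]>.095];print("tops",[ (u[s].mean(0).round(4),s.sum()) for s in(u[:,1]>-.15,u[:,1]<=-.15) if s.any()])
    for s,lo,hi in(("mid",.04,.07),):pass
c=[]
for p,(x0,y0,x1,y1) in zip(P,((230,145,310,200),(235,160,310,240))):
    c.append(cv2.resize(p["img"][y0:y1,x0:x1,::-1],(400,400 if x0==235 else 275),interpolation=cv2.INTER_CUBIC))
e=[]
for p,(x0,y0,x1,y1) in zip(P,((235,205,315,260),(180,195,255,275))):
    e.append(cv2.resize(p["img"][y0:y1,x0:x1,::-1],(400,400 if x0==180 else 275),interpolation=cv2.INTER_CUBIC)[:300])
c[1]=cv2.resize(c[1],(300,320));e[1]=cv2.resize(e[1],(300,275))
cv2.imwrite("pics/c.png",np.vstack([np.hstack([np.pad(c[0],((0,45),(0,0),(0,0))),c[1]]),np.hstack([e[0],e[1]])]))
E
```

```text
[ 0.4507 -0.1788 -0.026 ] 154.6 [np.float64(498.0), np.float64(577.0)]
[ 0.4507 -0.1793 -0.0283] 55.4 [np.float64(498.0)]
[ 0.4513 -0.1764 -0.0628] 84.1 [np.float64(577.0)]
1372 [ 0.565 -0.284  0.006] [ 0.745 -0.031  0.119]
all ((655.49560546875, -157.31546020507812), (254.0235595703125, 178.58084106445312), 89.50690460205078)
green ((659.9218139648438, -157.10595703125), (68.90084075927734, 223.00901794433594), 9.752840042114258)
tops [(array([ 0.6416, -0.0556,  0.1046]), np.int64(62)), (array([ 0.6742, -0.2462,  0.1056]), np.int64(60))]
1410 [ 0.585 -0.284  0.006] [ 0.745 -0.037  0.11 ]
all ((664.9205322265625, -160.8151092529297), (247.8114471435547, 159.5342559814453), 89.67796325683594)
green ((657.7640380859375, -149.59268188476562), (69.98396301269531, 215.39515686035156), 9.560919761657715)
tops [(array([ 0.6417, -0.0552,  0.1031]), np.int64(68)), (array([ 0.6734, -0.2472,  0.1038]), np.int64(72))]
```

View pics/c.png

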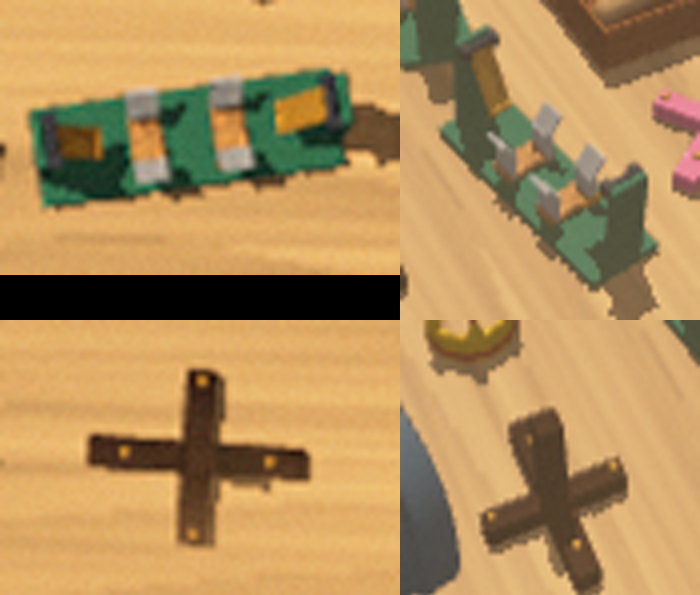

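Walnut cross: top picture (430,362), with dark wood and its long bar nearly along world y. I rejected the pale cross at (258,360), the pink ones at (427,195) and (580,388), and the pale one sitting in the other dock at (290,262). The empty dock is at (420,268). The enlarged crop confirms both: dark bars, and a dock holding only cork, guides and brass leaves.

```bash
cat > go.py <<'E'
# usage: go.py x y z th  -> remaining shares in tool axes, jaw axis along direction 'th' (rot of world y)
from h import *
import sys
def rem(x,y,z,th):
    s=env.read_state();R=rot(s["orientation"]);d=R.T@(np.array([x,y,z])-s["eef_pos"])/.05
    yd=np.array([-np.sin(th),np.cos(th),0])
    if yd@R[:,1]<0: yd=-yd
    zd=np.array([0,0,-1.]);T=np.stack([np.cross(yd,zd),yd,zd],1)
    rv=Rotation.from_matrix(R.T@T).as_rotvec()/.5
    print("t",round(s["clock"],2),"pos",np.round(s["eef_pos"],4),"shares",d.round(3),"turn",rv.round(3),"F",np.round(s["wrist_force"],1),"gap",round(s["finger_gap"]*88.1,1),"q",np.round(s["q"],2))
if __name__=="__main__": rem(*map(float,sys.argv[1:]))
E
python3 -m handwheel '[[0.3,-0.2,0,0,0,0],[0.59,-0.4,0,0,0,0],[0.59,-0.4,0,0,0,0],[0.59,-0.4,0,0,0,0],[0.59,-0.4,0,0,0,0],[0.59,-0.4,0,0,0,0],[0.59,-0.4,0,0,0,0],[0.59,-0.4,0,0,0,0],[0.59,-0.4,0,0,0,0],[0.59,-0.4,0,0,0,0],[0.59,-0.4,0,0,0,0],[0.59,-0.4,0,0,0,0],[0.3,-0.25,0,0,0,0],[0,0,0,0,0,0.2],[0,0,0,0,0,0.2],[0,0,0,0,0,0.2],[0,0,0,0,0,0.2],[0,0,0,0,0,0],[0,0,0,0,0,0]]' 70 40; python3 go.py .4507 -.1790 .12 -.028
```

```text
clock: 2.55
eef_pos: [0.4513, -0.1793, 0.2387]
orientation: [-0.0, 1.0, -0.012, 0.0]
wrist_force: [0.1, -0.3, 0.8]
finger_gap: 0.792
t 2.55 pos [ 0.4513 -0.1793  0.2387] shares [-0.012 -0.006  2.375] turn [-0.   -0.    0.01] F [ 0.1 -0.3  0.8] gap 69.7 q [-0.62 -0.02  1.83  0.    1.34  0.97]
```

```bash
python3 -m handwheel '[[0,0,0.3,0,0,0],[0,0,0.6,0,0,0],[0,0,0.6,0,0,0],[0,0,0.6,0,0,0],[0,0,0.6,0,0,0],[0,0,0.6,0,0,0],[0,0,0.4,0,0,0],[0,0,0.15,0,0,0],[0,0,0,0,0,0],[0,0,0,0,0,0]]' 70 40; python3 go.py .4507 -.1790 .046 -.028
python3 -m handwheel '[[0,0,0,0,0,0],[0,0,0,0,0,0],[0,0,0,0,0,0],[0,0,0,0,0,0],[0,0,0,0,0,0],[0,0,0,0,0,0],[0,0,0,0,0,0],[0,0,0,0,0,0]]' 5 40
```

```text
clock: 3.55
eef_pos: [0.4521, -0.1805, 0.0472]
orientation: [0.0, 1.0, -0.013, 0.001]
wrist_force: [-0.2, -0.4, 0.3]
finger_gap: 0.794
t 3.55 pos [ 0.4521 -0.1805  0.0472] shares [-0.029 -0.028  0.023] turn [ 0.001 -0.002  0.005] F [-0.2 -0.4  0.3] gap 69.9 q [-0.62  0.26  1.96  0.    0.92  0.97]
clock: 4.35
eef_pos: [0.4514, -0.18, 0.0463]
orientation: [-0.0, 1.0, -0.013, -0.0]
wrist_force: [-1.1, 0.8, 1.7]
finger_gap: 0.245
```

```bash
python3 -m handwheel '[[0,0,-0.2,0,0,0],[0,0,-0.5,0,0,0],[0,0,-0.6,0,0,0],[0,0,-0.6,0,0,0],[0,0,-0.6,0,0,0],[0,0,-0.6,0,0,0],[0,0,-0.5,0,0,0],[0,0,-0.2,0,0,0],[0,0,0,0,0,-0.13],[0,0,0,0,0,-0.13],[0,0,0,0,0,-0.13],[0,0,0,0,0,0],[0,0,0,0,0,0]]'; python3 go.py .6578 -.1508 .236 .168
```

```text
clock: 5.65
eef_pos: [0.4511, -0.1799, 0.2356]
orientation: [-0.0, 0.997, 0.083, -0.0]
wrist_force: [0.1, 0.8, -1.2]
finger_gap: 0.245
t 5.65 pos [ 0.4511 -0.1799  0.2356] shares [ 4.173  0.114 -0.011] turn [-0.002  0.002 -0.002] F [ 0.1  0.8 -1.2] gap 21.6 q [-0.62 -0.02  1.83 -0.    1.33  0.78]
```

```bash
python3 -m handwheel '[[0.2,0,0,0,0,0],[0.4,0.01,0,0,0,0],[0.5,0.01,0,0,0,0],[0.5,0.02,0,0,0,0],[0.5,0.02,0,0,0,0],[0.5,0.02,0,0,0,0],[0.5,0.02,0,0,0,0],[0.5,0.01,0,0,0,0],[0.37,0,0,0,0,0],[0.2,0,0.2,0,0,0],[0,0,0.4,0,0,0],[0,0,0.4,0,0,0],[0,0,0.3,0,0,0],[0,0,0,0,0,0],[0,0,0,0,0,0],[0,0,0,0,0,0]]'
python3 - <<'E'
from fit import *
import go
go.rem(.6578,-.1508,.17,.168)
out=[];pm=[]
for n,(x0,y0,x1,y1) in(("top",(200,100,330,220)),("side",(200,130,330,250))):
    p=env.camera(n)
    W=cloud(p);I=p["img"].astype(int)
    m=(W[...,2]>.10)&(W[...,2]<.16)&(abs(W[...,0]-.658)<.11)&(abs(W[...,1]+.151)<.11)
    dark=m&(I.sum(-1)<330)&(I[...,0]>I[...,2]+12)
    print(n,dark.sum(), W[dark].mean(0).round(4) if dark.any() else "")
    np.save("W_"+n,W);np.save("I_"+n,p["img"])
    for d in env.silhouettes(p,"walnut_grip"):
        c=np.nanmedian(W[d["mask"]],0);print(round(d["conf"],2),d["rect"],c.round(3))
    out.append(cv2.resize(p["img"][y0:y1,x0:x1,::-1],(400,370),interpolation=cv2.INTER_CUBIC))
cv2.imwrite("pics/d.png",np.hstack(out))
E
```

```text
clock: 7.25
eef_pos: [0.6586, -0.1508, 0.1726]
orientation: [0.0, 0.996, 0.084, 0.001]
wrist_force: [0.1, 0.1, -1.1]
finger_gap: 0.246
t 7.25 pos [ 0.6586 -0.1508  0.1726] shares [-0.016 -0.004  0.051] turn [ 0.002 -0.004  0.001] F [ 0.1  0.1 -1.1] gap 21.7 q [-0.4   0.46  1.39  0.    1.29  1.  ]
top 70 [ 0.6283 -0.1451  0.1452]
0.67 [261.3, 107.7, 285.7, 134.6] [ 0.838 -0.161  0.019]
0.61 [254.2, 168.0, 274.8, 186.4] [ 0.622 -0.159  0.144]
0.57 [355.4, 234.0, 387.0, 266.5] [ 0.405 -0.506  0.02 ]
side 522 [ 0.6506 -0.1642  0.1375]
0.87 [296.1, 171.6, 329.4, 205.8] [ 0.816 -0.17   0.019]
0.71 [229.3, 301.0, 274.7, 355.7] [ 0.399 -0.518  0.017]
0.58 [252.9, 164.3, 290.8, 193.4] [ 0.652 -0.159  0.143]
```

View pics/d.png

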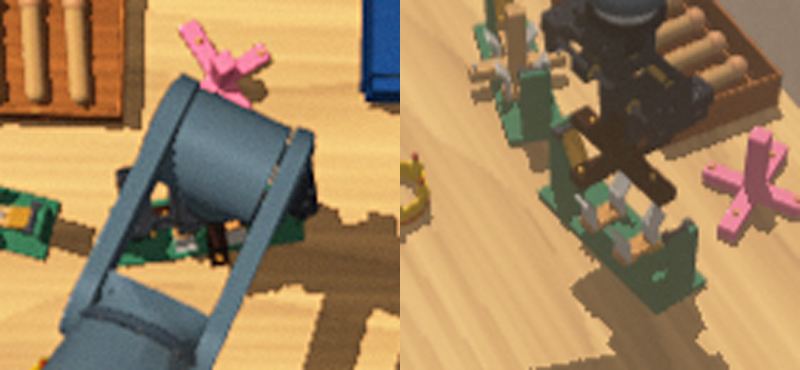

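```bash
python3 - <<'E'
from fit import *
W=np.load("W_side.npy");I=np.load("I_side.npy").astype(int)
th=.168;c=np.array([.6578,-.1508])
D=(W[...,:2]-c)@np.array([[np.cos(th),-np.sin(th)],[np.sin(th),np.cos(th)]])
m=(W[...,2]>.138)&(W[...,2]<.151)&(np.abs(D).max(-1)<.1)&(I[...,0]>I[...,2]+10)
d=D[m]*1e3;z=W[m][:,2]*1e3;print(m.sum(),"z",np.percentile(z,[5,50,95]).round(1))
L=abs(d[:,0])<14;X=abs(d[:,1])<14
print("long v ext",d[L,1].min().round(1),d[L,1].max().round(1),"cross u ext",d[X,0].min().round(1),d[X,0].max().round(1))
for lo,hi in((-75,-55),(-55,-35),(-35,-15),(15,35),(35,55),(55,75)):
    s=(d[:,1]>lo)&(d[:,1]<hi)&(abs(d[:,0])<25)
    if s.sum()>4:print("long v",lo,hi,s.sum(),"u mean",d[s,0].mean().round(1),d[s,0].min().round(1),d[s,0].max().round(1),"z",z[s].mean().round(1))
    s=(d[:,0]>lo)&(d[:,0]<hi)&(abs(d[:,1])<25)
    if s.sum()>4:print("cross u",lo,hi,s.sum(),"v mean",d[s,1].mean().round(1),d[s,1].min().round(1),d[s,1].max().round(1),"z",z[s].mean().round(1))
# dock in same cloud/frame: guides/corks/uprights
g=(I[...,1]>I[...,0]+5)&(np.abs(D[...,0])<.05)&(np.abs(D[...,1])<.125)&(W[...,2]>.004)
q=D[g]*1e3;zz=W[g][:,2]*1e3
print("green ext u",np.percentile(q[:,0],[1,99]).round(1),"v",np.percentile(q[:,1],[1,99]).round(1))
W0=np.load("top0.npy");I0=np.load("top0i.npy").astype(int)
for nm,W0,I0 in(("top",W0,I0),("side",np.load("side0.npy"),np.load("side0i.npy").astype(int))):
    D0=(W0[...,:2]-c)@np.array([[np.cos(th),-np.sin(th)],[np.sin(th),np.cos(th)]])*1e3
    a=(abs(D0[...,0])<60)&(abs(D0[...,1])<125)&(W0[...,2]>.005)
    g=a&(I0[...,1]>I0[...,0]+5); low=g&(W0[...,2]<.025)
    print(nm,"low u",np.percentile(D0[low][:,0],[1,50,99]).round(1),"all green u",np.percentile(D0[g][:,0],[1,99]).round(1),"v",np.percentile(D0[g][:,1],[1,99]).round(1))
    t=a&(W0[...,2]>.095)
    for s in(1,-1):
        k=D0[t&(s*D0[...,1]>0)];print(" upright",k.mean(0).round(1),k.min(0).round(1),k.max(0).round(1))
    gu=a&(W0[...,2]>.044)&(W0[...,2]<.060)&(abs(D0[...,1])<48)
    for sx in(1,-1):
        for sy in(1,-1):
            k=D0[gu&(sx*D0[...,0]>5)&(sy*D0[...,1]>5)]
            if len(k):print(" guide",sx,sy,len(k),k.mean(0).round(1))
E
```

```text
338 z [139.6 144.4 148.3]
long v ext -77.4 74.6 cross u ext -60.8 30.6
long v -75 -55 39 u mean -1.2 -11.5 12.1 z 143.9
cross u -75 -55 14 v mean -0.8 -9.0 8.8 z 143.1
long v -55 -35 39 u mean -1.3 -12.4 9.9 z 144.5
cross u -55 -35 32 v mean -1.9 -10.1 9.2 z 143.9
long v -35 -15 40 u mean -1.2 -12.2 10.5 z 144.3
cross u -35 -15 35 v mean -1.4 -11.4 10.7 z 144.5
long v 15 35 24 u mean -4.6 -13.4 5.7 z 144.4
cross u 15 35 13 v mean -5.5 -9.6 2.7 z 143.8
long v 35 55 35 u mean -2.2 -11.7 11.6 z 143.9
long v 55 75 30 u mean 0.2 -11.6 13.7 z 144.1
green ext u [-47.5  45.1] v [-103.6  104.1]
top low u [-32.9  -7.   34.7] all green u [-32.9  34.6] v [-104.2  102.6]
 upright [ 0.3 96.8] [-17.7  87.6] [ 18.8 105.6]
 upright [  0.6 -97. ] [ -16.8 -106.3] [ 18.  -86.9]
 guide 1 1 27 [25.  29.6]
 guide 1 -1 22 [ 24.4 -28.5]
 guide -1 1 22 [-25.2  27.4]
 guide -1 -1 21 [-23.8 -29.2]
side low u [-34.6  -7.5  34.1] all green u [-34.3  33.7] v [-104.7  106.7]
 upright [ 0.1 97. ] [-17.9  83.3] [ 21.7 109.9]
 upright [ -0.6 -97.4] [ -17.5 -106.1] [ 20.3 -86.2]
 guide 1 1 35 [25.3 30. ]
 guide 1 -1 31 [ 27.  -27.6]
 guide -1 1 14 [-26.2  28.9]
 guide -1 -1 15 [-26.3 -29. ]
```

```bash
python3 -m handwheel '[[-0.015,0,0.2,0,0,0],[0,0,0.4,0,0,0],[0,0,0.3,0,0,0],[0,0,0.1,0,0,0],[0,0,0.1,0,0,0],[0,0,0.1,0,0,0],[0,0,0.1,0,0,0],[0,0,0.1,0,0,0],[0,0,0.1,0,0,0],[0,0,0.1,0,0,0],[0,0,0.1,0,0,0],[0,0,0,0,0,0]]' - 55
python3 go.py .6578 -.1508 .064 .168
```

```text
clock: 8.65
eef_pos: [0.6572, -0.1507, 0.0857]
orientation: [-0.0, 0.996, 0.084, 0.0]
wrist_force: [1.6, 0.5, 0.1]
finger_gap: 0.247
t 8.65 pos [ 0.6572 -0.1507  0.0857] shares [0.01  0.005 0.434] turn [-0.    -0.001  0.001] F [1.6 0.5 0.1] gap 21.8 q [-0.4   0.55  1.44  0.    1.15  1.  ]
```

```bash
python3 -m handwheel '[[0,0,0.1,0,0,0],[0,0,0.1,0,0,0],[0,0,0.1,0,0,0],[0,0,0,0,0,0]]'; python3 go.py .6578 -.1508 .064 .168;  python3 -m handwheel '[[0,0,0.05,0,0,0],[0,0,0.05,0,0,0],[0,0,0.03,0,0,0],[0,0,0,0,0,0],[0,0,0,0,0,0]]'; python3 go.py .6578 -.1508 .064 .168
```

```text
clock: 9.05
eef_pos: [0.6562, -0.1501, 0.069]
orientation: [-0.001, 0.996, 0.084, -0.001]
wrist_force: [2.8, -0.7, -7.8]
finger_gap: 0.241
t 9.05 pos [ 0.6562 -0.1501  0.069 ] shares [0.03  0.019 0.1  ] turn [-0.003  0.004  0.001] F [ 2.8 -0.7 -7.8] gap 21.3 q [-0.4   0.57  1.45  0.    1.12  1.  ]
clock: 9.55
eef_pos: [0.6572, -0.1507, 0.0649]
orientation: [0.0, 0.996, 0.084, 0.0]
wrist_force: [-0.4, -0.3, -0.9]
finger_gap: 0.246
t 9.55 pos [ 0.6572 -0.1507  0.0649] shares [0.011 0.004 0.018] turn [ 0.    -0.     0.002] F [-0.4 -0.3 -0.9] gap 21.6 q [-0.4   0.58  1.45 -0.    1.11  1.  ]
```

```bash
for i in 1; do python3 -m handwheel '[[0,0,0.03,0,0,0],[0,0,0,0,0,0],[0,0,0,0,0,0]]' | egrep 'pos|force'; python3 -m handwheel '[[0,0,0.03,0,0,0],[0,0,0,0,0,0],[0,0,0,0,0,0]]'| egrep 'pos|force'; python3 -m handwheel '[[0,0,0.03,0,0,0],[0,0,0,0,0,0],[0,0,0,0,0,0]]'| egrep 'pos|force'; done
```

```text
eef_pos: [0.6576, -0.1508, 0.0643]
wrist_force: [-2.6, 0.9, 5.7]
eef_pos: [0.6577, -0.1508, 0.0642]
wrist_force: [-6.0, 2.3, 13.9]
eef_pos: [0.6578, -0.1508, 0.0642]
wrist_force: [-10.2, 2.9, 23.4]
```

```bash
python3 - <<'E'
from fit import *
p=env.camera("side");W=cloud(p);I=p["img"].astype(int)
th=.168;c=np.array([.6578,-.1508])
D=(W[...,:2]-c)@np.array([[np.cos(th),-np.sin(th)],[np.sin(th),np.cos(th)]])*1e3
m=(W[...,2]>.025)&(W[...,2]<.050)&(abs(D[...,0])<8)&(abs(D[...,1])<74)&(I[...,0]>I[...,2]+10)&(I.sum(-1)<300)
for lo,hi in((-74,-45),(-45,-15),(15,45),(45,74)):
    s=m&(D[...,1]>lo)&(D[...,1]<hi)
    if s.any():print(lo,hi,s.sum(),"z",np.percentile(W[s][:,2]*1e3,[25,50,75]).round(1))
cv2.imwrite("pics/e.png",cv2.resize(p["img"][150:250,225:325,::-1],(600,600),interpolation=cv2.INTER_CUBIC))
E
```

```text
-74 -45 28 z [34.1 35.5 38.3]
-45 -15 31 z [34.7 36.5 38.5]
15 45 21 z [33.9 34.7 36.4]
45 74 28 z [33.9 35.7 37.1]
```

View pics/e.png

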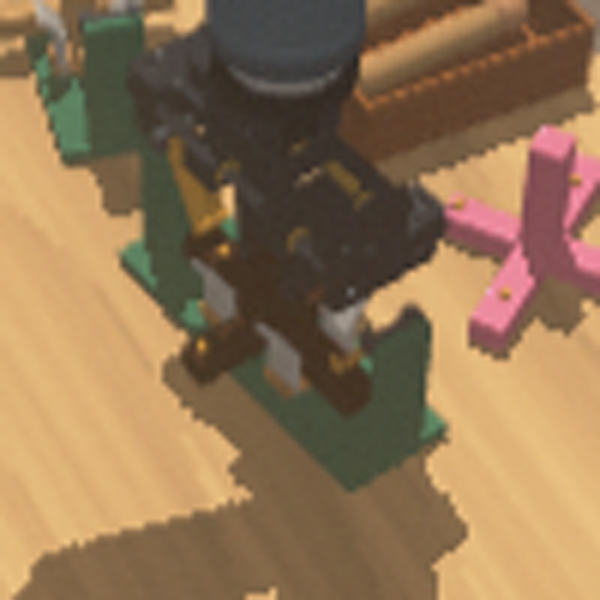

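```bash
python3 -m handwheel '[[0,0,-0.06,0,0,0],[0,0,0,0,0,0],[0,0,0,0,0,0]]'; python3 -m handwheel '[[0,0,0,0,0,0],[0,0,0,0,0,0],[0,0,0,0,0,0],[0,0,0,0,0,0],[0,0,0,0,0,0]]' 42; python3 -m handwheel '[[0,0,-0.1,0,0,0],[0,0,-0.2,0,0,0],[0,0,-0.4,0,0,0],[0,0,-0.6,0,0,0],[0,0,-0.6,0,0,0],[0,0,-0.6,0,0,0],[-0.5,0,-0.4,0,0,0],[-0.6,0,0,0,0,0],[-0.6,0,0,0,0,0],[-0.6,0,0,0,0,0],[-0.6,0,0,0,0,0],[-0.6,0,0,0,0,0],[-0.6,0,0,0,0,0],[-0.4,0,0,0,0,0],[0,0,0,0,0,0],[0,0,0,0,0,0]]'
python3 - <<'E'
from fit import *
th=.168;c=np.array([.6578,-.1508]);out=[]
for n,b in(("top",(225,135,315,203)),("side",(225,150,325,250))):
    p=env.camera(n);W=cloud(p);I=p["img"].astype(int)
    D=(W[...,:2]-c)@np.array([[np.cos(th),-np.sin(th)],[np.sin(th),np.cos(th)]])*1e3
    m=(W[...,2]>.025)&(W[...,2]<.046)&(abs(D[...,0])<8)&(abs(D[...,1])<74)&(I[...,0]>I[...,2]+10)&(I.sum(-1)<300)
    print(n,[(s.sum(),np.median(W[s][:,2]*1e3).round(1)) for s in(m&(D[...,1]>l)&(D[...,1]<l+29) for l in(-74,-45,16,45)) if s.any()])
    # latch leaf, brass between bar top and hinge
    for sg in(1,-1):
        k=(abs(D[...,0])<9)&(sg*D[...,1]>55)&(sg*D[...,1]<87)&(W[...,2]>.05)&(W[...,2]<.097)
        if k.sum()>5:
            v=sg*D[k][:,1];z=W[k][:,2]*1e3
            f=np.polyfit(z-100,v,1);print(" leaf",sg,k.sum(),"v range",v.min().round(),v.max().round(),"z",z.min().round(),z.max().round(),"lean deg",np.degrees(np.arctan(f[0])).round(1),"hinge v",f[1].round(1))
    t=(W[...,2]>.105)&(W[...,2]<.13)&(abs(D[...,0])<25)&(abs(D[...,1])<25)
    if t.any():print(" post top",t.sum(),D[t].mean(0).round(1),(W[t][:,2].mean()*1e3).round(1))
    x0,y0,x1,y1=b;out.append(cv2.resize(p["img"][y0:y1,x0:x1,::-1],(400,302 if n=="top" else 400),interpolation=cv2.INTER_CUBIC))
out[0]=np.pad(out[0],((0,98),(0,0),(0,0)));cv2.imwrite("pics/f.png",np.hstack(out))
E
```

```text
clock: 10.8
eef_pos: [0.6578, -0.1508, 0.0642]
orientation: [0.0, 0.996, 0.084, 0.001]
wrist_force: [-1.4, 0.1, 8.0]
finger_gap: 0.245
clock: 11.3
eef_pos: [0.657, -0.1506, 0.0629]
orientation: [-0.0, 0.996, 0.084, -0.0]
wrist_force: [-0.3, -0.6, 0.1]
finger_gap: 0.477
clock: 12.9
eef_pos: [0.436, -0.1888, 0.2094]
orientation: [0.001, 0.996, 0.084, 0.001]
wrist_force: [0.5, 0.2, -0.4]
finger_gap: 0.478
top [(np.int64(20), np.float64(36.8)), (np.int64(32), np.float64(35.5)), (np.int64(40), np.float64(36.0)), (np.int64(14), np.float64(37.9))]
 leaf 1 42 v range 62.0 86.0 z 52.0 93.0 lean deg 30.0 hinge v 90.8
 leaf -1 49 v range 61.0 87.0 z 51.0 95.0 lean deg 30.0 hinge v 90.4
 post top 47 [-1.3 -1.1] 116.7
side [(np.int64(27), np.float64(37.1)), (np.int64(34), np.float64(36.3)), (np.int64(22), np.float64(35.1)), (np.int64(24), np.float64(36.4))]
 leaf 1 62 v range 61.0 87.0 z 50.0 97.0 lean deg 28.7 hinge v 92.5
 post top 51 [-2.3 -1.5] 114.0
```

View pics/f.png

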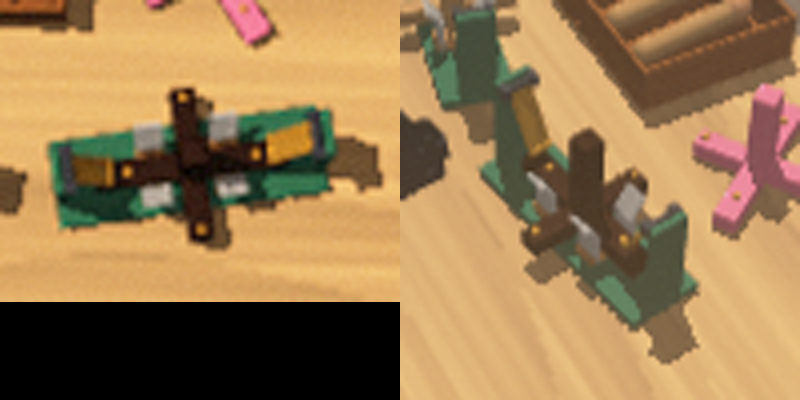

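The final picture shows the walnut cross flat in the dock. Both leaves lean 30° over the bar ends, so they are shut. The post top is about 116 mm above the bench, and the gripper is clear of everything.

```bash
python3 -c "
from plant import env
print(env.close_job())"
```

```text
the job is handed in; nothing more can be done
None
```

The dark walnut controller is in the empty green dock, pushed fully home and released. I handed the job in at about 13 s of the 42 s allowed. I gripped it by its post and lined its long bar up with the slot to about 1 to 2 mm. Then I pushed it straight down until it stopped hard on the cork rests, at about 23 N along z.

**Last checks:**
- **Level and depth:** the bar's top reads 35 to 38 mm above the bench along its length, where 36 is fully home. The post top reads 114 to 117 mm, where 116 is expected.
- **Latches:** in the top view both brass leaves lean 30.0° over the bar ends, so both are shut. The side view agrees for the +y leaf (28.7°). The -y leaf is hidden there behind its upright, so only the top view confirms that one.
- **Position:** the post sits within about 1 to 3 mm of the dock centre I measured.
- **Robot:** the gripper is open and clear of the dock, with no force on the wrist beyond noise.

One reading disagreed: mid-push the wrist force showed -7.8 N, the opposite sign to the push. I took it as a deceleration effect. The latch opening force itself did not show clearly in any reading.

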